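# Find the rattling accessory box and seat it in the carrier

## Robot

A 6-joint arm with a two-finger parallel gripper is mounted at the origin on the work surface. World frame = base frame: x ahead of the robot, y to its left, z up, the work surface at z = 0. Lengths are in m, angles in rad, forces in N, time in s.
With the tool pointing down it reaches from about 0.375 to 0.975 m from the base axis. Payload 3.8 kg.
Tool frame: the origin (TCP) lies at the very end of the fingers, on their centre line; the grasp point (between the pads) lies 19 mm behind it (bot.grip_depth is the distance from the TCP to the grasp point, in m); z points along the fingers, y is the line along which they close (so a half turn about z gives the same grasp; the last joint's range is limited). The gripper opens to 88 mm and grips with 3 to 60 N. Pads are 18 mm wide; open, the fingers measure 123 mm over their backs; the gripper's body (75 mm by 187 mm) begins 45 mm behind the grasp point.
Start: joints at [1.178, 0.264, 1.604, -0, 1.274, -0.037], TCP at [0.235, 0.633, 0.239] pointing down, gripper open.
Joint ranges: [-2.63, 2.63], [-0.94, 2.18], [0.31, 2.57], [-1.31, 4.45], [0, 2.66], [-2.55, 2.55]. Speed limits (rad/s): [2.57, 2.57, 3.14, 3.14, 3.14, 3.14].

## Interface

Orientations are given as a unit quaternion [w, x, y, z].
In Python, from rig import bot gives the robot as it stands. The module is installed in compiled form; this text tells all that it offers.
- The arm moves only by the shell command python3 -m inch 'ROWS'. ROWS is JSON, one flat list of numbers, 7 for each row, row after row: the turn, a rotation vector about the world's x, y, z in degrees, then the shift along the world's x, y, z in m, then the closure in counts, from 0 (fully open) to 255 (shut). In form: [rx, ry, rz, dx, dy, dz, grip, rx, ry, rz, dx, dy, dz, grip, ...]. A call has 1 to 20 rows; each row is the pose to reach, as a shift and turn from the pose commanded when the call began; what a row does not reach only later rows make up. A row lasts 1/8 s, in which the tool goes at most 62.5 mm and 10.7 degrees, less where a joint would pass 70% of its speed; a pose out of reach is approached as far as the arm can. A call with a gripper value outside its range is refused whole. The fingers move at their own pace and stop on an object; the grip force is fixed at half the most. Time passes only in rows, so rows that repeat a pose let the fingers close. It gives the time, the measured TCP pose, the force, the opening and the grip force at its end, in the units of the state.
- bot.get_obs(): the state, without advancing time (a new reading comes with each control period).
- bot.snapshot(name): name is "scene" or "top"; returns a dict with "pixels" (480x640x3 uint8, blue, green, red), "fx", "fy", "cx", "cy" (pixels), "xyz" and "orientation" of the camera in the world. Camera axes: x right, y up, looking along -z (the intrinsics and any distortion apply to the point x, -y, -z); pixel columns grow to the right and rows downward; lengths in m; the calibration is good to about 2 mm. A picture is of the moment at which its call begins. There is no depth.
- bot.hand_in(): hands the job in; it is judged then, once.
The state is a dict: "clock": time; "joint_positions": joint angles; "qd": joint speeds; "tau": joint torques, N m; "tcp_pos": TCP position; "orientation": TCP orientation; "wrist_force": force on the tool from outside, world axes, zero at the start; "torque": the same for the moment, N m; "opening": finger opening in m; "grasp_force": force on a finger pad.
Only numpy, scipy, OpenCV 4.12 (cv2) and the standard library are available. Lean on these libraries where they do the work, as an engineer would, in place of code of your own. Each camera call takes 0.05 s, during which the arm holds its last target. There are 200 camera calls.

## Task

One of the three identical closed grey boxes on the bench has a steel ball loose inside. Pick the boxes up one at a time and shake or tip each to and fro lengthways until you know whether it rattles; put a quiet one back upright where it stood. Once you have felt one rattle (shake it even if it is the last one left), seat it upright, flat and square, in the pocket of the white carrier and let go. Set boxes down gently without dropping them, never put a quiet one in the carrier, and leave the other things on the bench alone.

Things in the scene. Friction and masses are not known exactly. Their poses are not given: they have to be found in the camera images.
- box_a_mid (a point): First closed opaque grey box, 112 (its x) x 56 (its y) x 58 mm (its z), 180 to 590 g in all, 3 mm walls; the point is its centre, 29 mm above its underside. Grip across the 56 mm width. All alike outside; weights differ, which is no proof. One holds a steel ball (32 mm, 134 g) that rolls along x when shaken or tipped more than about 0.2 rad, and stays put when level
- box_b_mid (a point): Second closed opaque grey box, 112 (its x) x 56 (its y) x 58 mm (its z), 180 to 590 g in all, 3 mm walls; the point is its centre, 29 mm above its underside. Grip across the 56 mm width. All alike outside; weights differ, which is no proof. One holds a steel ball (32 mm, 134 g) that rolls along x when shaken or tipped more than about 0.2 rad, and stays put when level
- box_c_mid (a point): Third closed opaque grey box, 112 (its x) x 56 (its y) x 58 mm (its z), 180 to 590 g in all, 3 mm walls; the point is its centre, 29 mm above its underside. Grip across the 56 mm width. All alike outside; weights differ, which is no proof. One holds a steel ball (32 mm, 134 g) that rolls along x when shaken or tipped more than about 0.2 rad, and stays put when level
- pocket (a point): centre of the pocket floor on the white carrier (fixed to the bench; block 160 x 104 mm, its top and the pocket floor 22 mm above the bench). The pocket is 116 mm (its x) x 60 mm (its y), bounded by steel corner walls whose upper half flares outward as a lead-in (8 mm straight, 16 mm high in all); the middle 64 mm of each long side is open for fingers. A box fits either way round, with its long side along the pocket's x
- vial_1: bystander: small amber vial 24 mm across, 55 mm high, standing between boxes; origin under its centre
- vial_2: bystander: small amber vial 24 mm across, 55 mm high, standing between boxes; origin under its centre
- jar: bystander: glass jar 60 mm across, 75 mm high; origin under its centre
- tip_box: bystander: pipette-tip box, black base and pale lid, 82 x 122 x 70 mm; origin under its centre
- timer: bystander: white bench timer, 75 mm wide, 60 mm high; origin under its centre
- reservoir: bystander: black open tray 80 x 120 x 30 mm; origin under its centre
Not all that is in view belongs to the job. What is shaped like the part that bears box_a_mid but blue is not meant. What is shaped like the part that bears box_c_mid but green is not meant.

How it is judged:
By the outcome, as a careful person would: the job done as asked, in the order asked, and still so for the second after the job is handed in, with the robot touching nothing.
It also fails if it takes over 72 s, if anything falls off the work surface, if the arm or the gripper's body presses on something with over 40 N, if the wrist force passes 120 N, or if a joint passes its speed limit or range.

## Working session

There is one attempt and no reset: what is moved stays moved. The work goes in short steps, Python scripts to look and compute and a shell command to move; the robot and the scene stay as the last step left them, time stands still between calls to the robot, and variables do not carry over. Pictures are saved under pics/ and viewed, at most 10 in all, crops included, and the job is handed in when it is done.

```bash
mkdir -p pics
cat > h.py <<'E'
import numpy as np,cv2
from scipy.spatial.transform import Rotation as R
from rig import bot
def cam(s):
    q=s["orientation"]; return R.from_quat([q[1],q[2],q[3],q[0]]).as_matrix(),np.array(s["xyz"])
def ray(s,u,v):
    M,o=cam(s); d=M@np.array([(u-s["cx"])/s["fx"],-(v-s["cy"])/s["fy"],-1]); return o,d/np.linalg.norm(d)
def onz(s,u,v,z):
    o,d=ray(s,u,v); return o+d*(z-o[2])/d[2]
def proj(s,p):
    M,o=cam(s); c=M.T@(np.array(p)-o); return np.array([s["cx"]+s["fx"]*c[0]/-c[2],s["cy"]-s["fy"]*c[1]/-c[2]])
def tri(s1,p1,s2,p2):
    o1,d1=ray(s1,*p1);o2,d2=ray(s2,*p2)
    t=np.linalg.lstsq(np.c_[d1,-d2],o2-o1,rcond=None)[0]
    a,b=o1+t[0]*d1,o2+t[1]*d2
    return (a+b)/2,np.linalg.norm(a-b)
E
python3 - <<'E'
from h import *
import pickle
for n in("top","scene"):
    s=bot.snapshot(n); cv2.imwrite(f"pics/{n}0.png",s["pixels"]); pickle.dump(s,open(n+".pkl","wb"))
    print({k:v for k,v in s.items() if k!="pixels"})
print(bot.get_obs())
E
```

```text
{'fx': 464.48067648111567, 'fy': 464.48067648111567, 'cx': 319.98243022116225, 'cy': 239.97508771826622, 'xyz': array([ 0.46243623, -0.03529152,  0.96675537]), 'orientation': array([ 0.70686789,  0.0489823 , -0.03658891, -0.70469835])}
{'fx': 511.75048287641755, 'fy': 511.75048287641755, 'cx': 321.55948356414746, 'cy': 243.6291583907661, 'xyz': array([ 1.32996041, -0.20974912,  0.74193745]), 'orientation': array([0.72429528, 0.31994066, 0.25788812, 0.55364974])}
{'clock': 0.1, 'joint_positions': array([ 1.17812057e+00,  2.64644240e-01,  1.60523150e+00, -1.85097189e-06,
        1.27374152e+00, -3.69168434e-02]), 'qd': array([-0.0011788 , -0.00333486, -0.00268131,  0.00096356, -0.00173041,
       -0.00042934]), 'tau': array([ 2.17238139e-04, -5.03619361e+01, -3.58070004e+01,  7.31565314e-02,
        2.33328837e-02, -1.81234100e-05]), 'tcp_pos': array([0.23486609, 0.63212323, 0.23753837]), 'orientation': array([-2.14906470e-04,  1.76942530e-01,  9.84220665e-01, -9.89228858e-04]), 'wrist_force': array([ 0.1269791 , -0.36380009, -0.43335682]), 'torque': array([-0.04703677, -0.05386178,  0.01361702]), 'grasp_force': 0.0, 'opening': 0.0881488902886771}
```

View pics/top0.png

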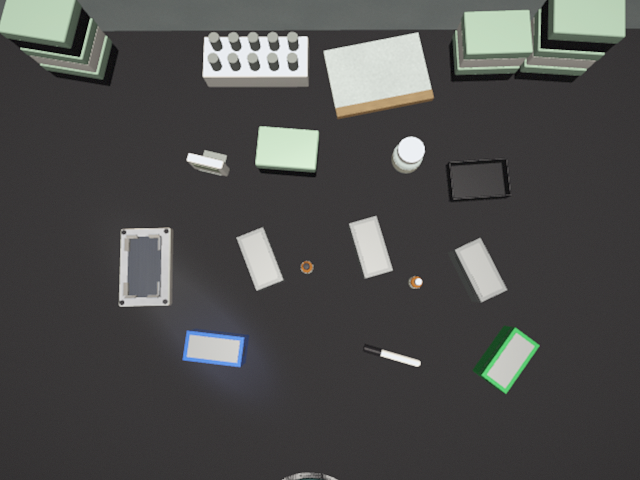

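View pics/scene0.png

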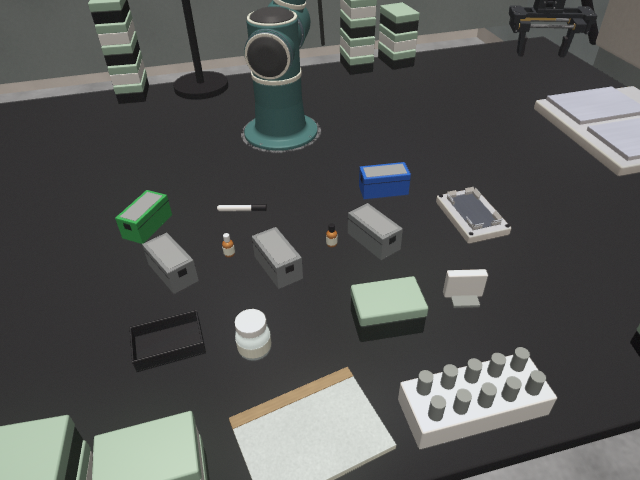

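Top view: grey boxes sit at (260,259), (371,247) and (481,270). Lookalikes are the blue box (214,349), the green box (510,360), the pale tip box (287,149) and the reservoir (479,180). The carrier is at (146,267), and the vials are at (307,267) and (415,282). I choose the three plain grey ones, and check them in a crop.

```bash
cat > m.py <<'E'
from h import *
import pickle
T=pickle.load(open("top.pkl","rb"));S=pickle.load(open("scene.pkl","rb"))
def contours(s,cs,th,w=45):
    g=cv2.cvtColor(s["pixels"],cv2.COLOR_BGR2GRAY)
    sat=cv2.cvtColor(s["pixels"],cv2.COLOR_BGR2HSV)[...,1]
    m=((g>th)&(sat<60)).astype(np.uint8)
    m=cv2.morphologyEx(m,cv2.MORPH_OPEN,np.ones((3,3)))
    n,l,st,ce=cv2.connectedComponentsWithStats(m)
    out=[]
    for c in cs:
        k=l[c[1],c[0]]; cn=cv2.findContours((l==k).astype(np.uint8),cv2.RETR_EXTERNAL,cv2.CHAIN_APPROX_NONE)[0][0]
        out.append(cn)
    return out
if __name__=="__main__":
    tc=[(260,259),(371,247),(481,270)]
    sc=[(375,222),(276,244),(170,254)]
    for t,c,nm in zip(tc,contours(T,tc,100),"abc"):
        r=cv2.minAreaRect(c); print(nm,t,r,T["pixels"][t[1],t[0]])
        bp=cv2.boxPoints(r)
        for z in (0.058,):
            P=np.array([onz(T,u,v,z)[:2] for u,v in bp]); print(P.mean(0),np.linalg.norm(np.diff(P,axis=0),axis=1))
    for t,c in zip(sc,contours(S,sc,115)):
        q=cv2.approxPolyDP(cv2.convexHull(c),5,True); print(t,cv2.contourArea(c),q.reshape(-1,2).tolist())
    a=cv2.resize(T["pixels"][215:320,225:525],(780,273),interpolation=cv2.INTER_CUBIC)
    b=cv2.resize(S["pixels"][195:300,130:430],(780,273),interpolation=cv2.INTER_CUBIC)
    cv2.imwrite("pics/crop1.png",np.vstack([a,b]))
E
python3 m.py
```

```text
a (260, 259) ((259.41387939453125, 258.4613952636719), (57.93824005126953, 29.725610733032227), 69.14553833007812) [210 214 215]
[0.53655771 0.09998779] [0.05868966 0.11497042 0.05782267]
b (371, 247) ((370.5332946777344, 246.61541748046875), (58.129825592041016, 29.951828002929688), 73.90918731689453) [211 216 216]
[ 0.56049148 -0.11835869] [0.05938852 0.11449036 0.05849171]
c (481, 270) ((480.5, 269.5000305175781), (59.479408264160156, 29.06888198852539), 63.43495178222656) [199 202 203]
[ 0.51619807 -0.33136643] [0.05760303 0.11384157 0.05675235]
(375, 222) 823.0 [[350, 212], [369, 204], [400, 229], [381, 238]]
(276, 244) 974.5 [[254, 235], [276, 228], [299, 258], [276, 267]]
(170, 254) 989.5 [[165, 233], [191, 258], [169, 272], [144, 246]]
```

View pics/crop1.png

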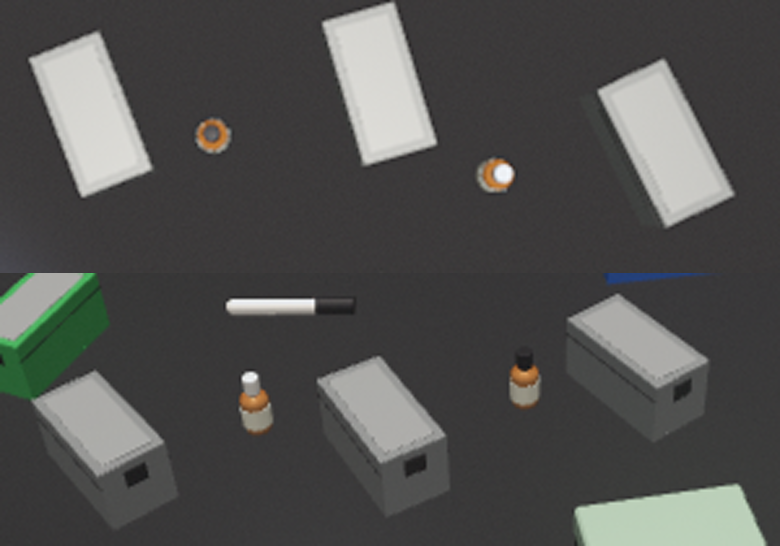

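The crop confirms three plain grey boxes: top view (260,259), (371,247), (481,270); scene view (375,222), (276,244), (167,252). Next I'll triangulate them and look at the carrier.

```bash
cat > m2.py <<'E'
from m import *
def dx(q):
    q=q.reshape(4,2).astype(float); h=np.c_[q,np.ones(4)]
    # order around
    c=q.mean(0); h=h[np.argsort(np.arctan2(*(q-c).T[::-1]))]
    x=np.cross(np.cross(h[0],h[2]),np.cross(h[1],h[3])); return x[:2]/x[2]
tc=[(260,259),(371,247),(481,270)]; sc=[(375,222),(276,244),(170,254)]
for n,c,d in zip("abc",contours(T,tc,100),contours(S,sc,115)):
    bp=cv2.boxPoints(cv2.minAreaRect(c)); q=cv2.approxPolyDP(cv2.convexHull(d),5,True)
    p,e=tri(T,dx(bp),S,dx(q))
    P=np.array([onz(T,u,v,.058)[:2] for u,v in bp]); E=np.diff(P,axis=0); l=E[np.argmax(np.linalg.norm(E,axis=1))]
    print(n,"tri",p.round(4),"err",round(e,4),"ctr@58",P.mean(0).round(4),"yaw",np.degrees(np.arctan2(l[1],l[0])).round(1)%180)
for n,t in (("vial1",(307,267)),("vial2",(415,282))): print(n,onz(T,*t,.05).round(3))
a=cv2.resize(T["pixels"][220:315,110:185],(474,600),interpolation=cv2.INTER_CUBIC)
b=cv2.resize(S["pixels"][180:245,430:515],(326,250),interpolation=cv2.INTER_CUBIC)
b=cv2.copyMakeBorder(b,0,350,0,0,cv2.BORDER_CONSTANT)
cv2.imwrite("pics/carr.png",np.hstack([a,b]))
E
python3 m2.py
```

```text
a tri [0.5365 0.1009 0.0571] err 0.0018 ctr@58 [0.5366 0.1   ] yaw 21.599999999999994
b tri [ 0.5603 -0.1173  0.0579] err 0.0023 ctr@58 [ 0.5605 -0.1184] yaw 15.300000000000011
c tri [ 0.5159 -0.3308  0.0573] err 0.0019 ctr@58 [ 0.5162 -0.3314] yaw 24.5
vial1 [0.52  0.006 0.05 ]
vial2 [ 0.491 -0.206  0.05 ]
```

View pics/carr.png

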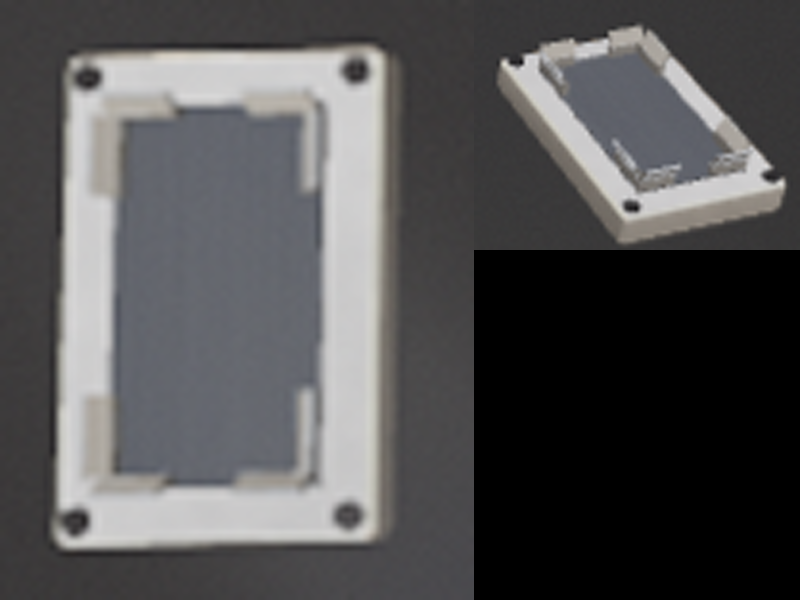

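The carrier crop shows four bolts near crop (88,77), (355,70), (75,520), (348,515), a dark pocket floor centred near (218,295), and a block outline that is concentric with it. I'll measure these with sub-pixel masks in both views.

```bash
cat > m3.py <<'E'
from m2 import *
print("----")
def bolt(s,u,v,r=4):
    u,v=int(round(u)),int(round(v)); g=cv2.cvtColor(s["pixels"],cv2.COLOR_BGR2GRAY)[v-r:v+r+1,u-r:u+r+1].astype(float)
    return g
def cen(s,u,v,r=3):
    for _ in range(3):
        ui,vi=int(round(u)),int(round(v)); g=cv2.cvtColor(s["pixels"],cv2.COLOR_BGR2GRAY)[vi-r:vi+r+1,ui-r:ui+r+1].astype(float)
        w=np.clip(np.percentile(g,60)-30-g,0,None); Y,X=np.mgrid[vi-r:vi+r+1,ui-r:ui+r+1]; u,v=(w*X).sum()/w.sum(),(w*Y).sum()/w.sum()
    return u,v
tb=[cen(T,110+a/6.32-.4,220+b/6.316-.4) for a,b in((88,77),(355,70),(348,515),(75,520))]
B=np.array([onz(T,*p,.022)[:2] for p in tb]); print(np.array(tb).round(1).tolist(),B.round(4).tolist())
print("bolt ctr",B.mean(0),"yaws",[np.degrees(np.arctan2(*(B[i]-B[j])[::-1])).round(2) for i,j in((0,3),(1,2))],np.linalg.norm(B-np.roll(B,1,0),axis=1))
sb=[(430+a/3.835-.4,180+b/3.846-.4) for a,b in((770,175),(630,205),(515,62))]
sb=[(430+(a-474)/3.835-.4,180+b/3.846-.4) for a,b in((515,62),(631,206),(771,175))]
print("scene bolts",np.array(sb).round(1).tolist())
for p in sb:
    c=cen(S,*p,2); print([ (tri(T,t,S,c)[0].round(3).tolist(),round(tri(T,t,S,c)[1],4)) for t in tb if tri(T,t,S,c)[1]<.01])
# dark floor & block top
hsv=cv2.cvtColor(T["pixels"],cv2.COLOR_BGR2HSV).astype(int); g=hsv[...,2]
for nm,m,seed in(("floor",(g>75)&(g<140)&(hsv[...,1]>25),(146,267)),("block",(g>165),(124,267))):
    l=cv2.connectedComponents(m.astype(np.uint8),connectivity=4)[1]; k=l[seed[1],seed[0]]
    c=cv2.findContours((l==k).astype(np.uint8),0,1)[0][0]; r=cv2.minAreaRect(c); P=np.array([onz(T,u,v,.022)[:2] for u,v in cv2.boxPoints(r)])
    print(nm,k,cv2.contourArea(c),r,P.mean(0),np.linalg.norm(np.diff(P,axis=0),axis=1),np.degrees(np.arctan2(*np.diff(P,axis=0).T[::-1])))
E
python3 m3.py | sed -n '/----/,$p'
```

```text
----
[[122.8, 231.7], [165.8, 230.7], [164.6, 301.2], [120.7, 302.0]] [[0.5938, 0.3897], [0.5961, 0.3002], [0.4517, 0.2962], [0.4496, 0.3859]]
bolt ctr [0.52282018 0.34300076] yaws [np.float64(1.49), np.float64(1.58)] [0.14421752 0.08953431 0.14453077 0.08976279]
scene bolts [[440.3, 195.7], [470.5, 233.2], [507.0, 225.1]]m3.py:9: RuntimeWarning: invalid value encountered in scalar divide
  w=np.clip(np.percentile(g,60)-30-g,0,None); Y,X=np.mgrid[vi-r:vi+r+1,ui-r:ui+r+1]; u,v=(w*X).sum()/w.sum(),(w*Y).sum()/w.sum()
Traceback (most recent call last):
  File "m3.py", line 18, in <module>
    c=cen(S,*p,2); print([ (tri(T,t,S,c)[0].round(3).tolist(),round(tri(T,t,S,c)[1],4)) for t in tb if tri(T,t,S,c)[1]<.01])
  File "m3.py", line 8, in cen
    ui,vi=int(round(u)),int(round(v)); g=cv2.cvtColor(s["pixels"],cv2.COLOR_BGR2GRAY)[vi-r:vi+r+1,ui-r:ui+r+1].astype(float)
              ~~~~~^^^
ValueError: cannot convert float NaN to integer
```

```bash
sed -i 's/c=cen(S,\*p,2); /c=p; /' m3.py; python3 m3.py | sed -n '/scene bolts/,$p'
python3 - <<'E'
from h import *
o=bot.get_obs(); q=o["orientation"]; M=R.from_quat([q[1],q[2],q[3],q[0]]).as_matrix()
print(M.round(3)); print("tool y yaw",np.degrees(np.arctan2(M[1,1],M[0,1])),"x yaw",np.degrees(np.arctan2(M[1,0],M[0,0])))
E
```

```text
scene bolts [[440.3, 195.7], [470.5, 233.2], [507.0, 225.1]]
[([0.452, 0.296, 0.023], np.float64(0.0002))]
[([0.596, 0.3, 0.024], np.float64(0.0004))]
[([0.593, 0.389, 0.024], np.float64(0.0004))]
floor 0 0.0 ((552.0, 15.0), (10.0, 0.0), -90.0) [ 1.06743078 -0.51715739] [0.         0.02312456 0.        ] [ 0.         -3.18905969  0.        ]
block 16 3701.5 ((144.45777893066406, 266.9908142089844), (50.297855377197266, 78.80223083496094), 0.9710219502449036) [0.5217483  0.34097439] [0.16175139 0.10489041 0.16131036] [   2.27122809  -90.8853205  -178.48608016]
[[-0.937  0.348 -0.001]
 [ 0.348  0.937 -0.002]
 [ 0.    -0.002 -1.   ]]
tool y yaw 69.6165512971843 x yaw 159.61654283949684
```

```bash
python3 -m inch '[0,0,8,0.05,-0.09,0,0, 0,0,16,0.08,-0.14,0,0, 0,0,24,0.11,-0.19,0,0, 0,0,32,0.14,-0.245,0,0, 0,0,42,0.17,-0.30,0,0, 0,0,42,0.20,-0.353,-0.02,0, 0,0,42,0.23,-0.406,-0.04,0, 0,0,42,0.26,-0.46,-0.06,0, 0,0,42,0.29,-0.51,-0.08,0, 0,0,42,0.3015,-0.5325,-0.10,0, 0,0,42,0.3015,-0.5325,-0.10,0, 0,0,42,0.3015,-0.5325,-0.10,0, 0,0,42,0.3015,-0.5325,-0.10,0]'; python3 -c "
from h import *
o=bot.get_obs();print(o)
s=bot.snapshot('top');cv2.imwrite('pics/x1.png',s['pixels']);o=bot.get_obs();print(o['tcp_pos'],o['torque'],o['wrist_force'])"
```

```text
clock: 1.72
tcp_pos: [0.5366, 0.1014, 0.1394]
orientation: [0.0, -0.188, 0.982, 0.0]
wrist_force: [0.4, -0.2, 0.4]
opening: 0.0881
grasp_force: 0.0
{'clock': 1.725, 'joint_positions': array([ 1.40982278e-01,  1.05261503e-01,  1.98293466e+00,  4.84617061e-04,
        1.05250249e+00, -1.80853050e+00]), 'qd': array([ 0.00942628, -0.00887407, -0.00382124, -0.00278252, -0.00227867,
       -0.00159   ]), 'tau': array([-5.71592264e-01, -3.76643801e+01, -3.21076369e+01, -5.88492374e-02,
        7.78618245e-02,  3.40881415e-03]), 'tcp_pos': array([0.53656412, 0.10144543, 0.13942059]), 'orientation': array([ 4.56661851e-04, -1.88110807e-01,  9.82147688e-01,  1.88676633e-04]), 'wrist_force': array([ 0.38051987, -0.18328507,  0.36060493]), 'torque': array([ 0.0451187 , -0.00923047,  0.01609113]), 'grasp_force': 0.0, 'opening': 0.08811512420000109}
[0.5366388  0.10160792 0.13961267] [0.07809527 0.02386921 0.00078955] [ 0.19231082 -0.53876249  0.64393951]
```

```bash
python3 -m inch '[0,0,0,0,0,-0.04,0, 0,0,0,0,0,-0.08,0, 0,0,0,0,0,-0.11,0, 0,0,0,0,0,-0.127,0, 0,0,0,0,0,-0.127,0, 0,0,0,0,0,-0.127,0, 0,0,0,0,0,-0.127,255, 0,0,0,0,0,-0.127,255, 0,0,0,0,0,-0.127,255, 0,0,0,0,0,-0.127,255, 0,0,0,0,0,-0.127,255, 0,0,0,0,0,-0.127,255, 0,0,0,0,0,-0.127,255]'
```

```text
clock: 3.4
tcp_pos: [0.5368, 0.1004, 0.0121]
orientation: [0.0, -0.187, 0.982, 0.0]
wrist_force: [-1.9, 0.2, 5.5]
opening: 0.0552
grasp_force: 30.0
```

```bash
cat > avg.py <<'E'
from h import *
import sys
W=[];F=[]
for i in range(8):
    bot.snapshot("top"); o=bot.get_obs(); W.append(o["torque"]);F.append(o["wrist_force"])
W=np.array(W); y=np.radians(float(sys.argv[1])); ax=np.array([-np.sin(y),np.cos(y),0])
print("M about box y",(W@ax).mean().round(4),"+-",((W@ax).std()/8**.5).round(4),"F",np.mean(F,0).round(2),"tcp",o["tcp_pos"].round(4),"open",round(o["opening"],4),"t",o["clock"])
E
python3 -m inch '[0,0,0,0,0,0.03,255, 0,0,0,0,0,0.07,255, 0,0,0,0,0,0.12,255, 0,0,0,0,0,0.17,255, 0,0,0,0,0,0.19,255, 0,0,0,0,0,0.19,255, -3.1,7.7,0,0,0,0.19,255, -6.2,15.5,0,0,0,0.19,255, -9.2,23.2,0,0,0,0.19,255, -9.2,23.2,0,0,0,0.19,255, -9.2,23.2,0,0,0,0.19,255, -9.2,23.2,0,0,0,0.19,255, -9.2,23.2,0,0,0,0.19,255, -6.2,15.5,0,0,0,0.19,255, -3.1,7.7,0,0,0,0.19,255, 0,0,0,0,0,0.19,255, 0,0,0,0,0,0.19,255, 0,0,0,0,0,0.19,255, 0,0,0,0,0,0.19,255]'; python3 avg.py 21.6
python3 -m inch '[3.1,-7.7,0,0,0,0,255, 6.2,-15.5,0,0,0,0,255, 9.2,-23.2,0,0,0,0,255, 9.2,-23.2,0,0,0,0,255, 9.2,-23.2,0,0,0,0,255, 9.2,-23.2,0,0,0,0,255, 9.2,-23.2,0,0,0,0,255, 6.2,-15.5,0,0,0,0,255, 3.1,-7.7,0,0,0,0,255, 0,0,0,0,0,0,255, 0,0,0,0,0,0,255, 0,0,0,0,0,0,255, 0,0,0,0,0,0,255]'; python3 avg.py 21.6
```

```text
clock: 5.78
tcp_pos: [0.5377, 0.1005, 0.202]
orientation: [-0.0, -0.188, 0.982, -0.0]
wrist_force: [-0.5, 0.1, -2.9]
opening: 0.0558
grasp_force: 30.0
M about box y -0.0095 +- 0.0113 F [-0.14 -0.09 -2.77] tcp [0.5367 0.1003 0.2014] open 0.056 t 6.175
clock: 7.8
tcp_pos: [0.5357, 0.0999, 0.2016]
orientation: [0.0, -0.187, 0.982, 0.0]
wrist_force: [-0.5, -0.4, -2.9]
opening: 0.0559
grasp_force: 30.0
M about box y -0.0227 +- 0.0074 F [-0.28  0.12 -2.6 ] tcp [0.5366 0.1001 0.202 ] open 0.0558 t 8.2
```

Box a is quiet: its moment changed by 0.013 N m, where a rolling ball would give about 0.1. I'll put it back.

```bash
python3 -m inch '[0,0,0,0,0,-0.05,255, 0,0,0,0,0,-0.10,255, 0,0,0,0,0,-0.15,255, 0,0,0,0,0,-0.175,255, 0,0,0,0,0,-0.180,255, 0,0,0,0,0,-0.184,255, 0,0,0,0,0,-0.187,255, 0,0,0,0,0,-0.189,255, 0,0,0,0,0,-0.190,255, 0,0,0,0,0,-0.190,255, 0,0,0,0,0,-0.190,255]'; python3 -m inch '[0,0,0,0,0,0,0, 0,0,0,0,0,0,0, 0,0,0,0,0,0,0, 0,0,0,0,0,0,0, 0,0,0,0,0,0,0, 0,0,0,0,0,0.02,0, 0,0,0,0,0,0.07,0, 0,0,0,0,0,0.13,0, 0,0,0,0,0,0.13,0]'
```

```text
clock: 9.57
tcp_pos: [0.537, 0.1003, 0.0121]
orientation: [0.0, -0.187, 0.982, -0.0]
wrist_force: [-0.8, -0.2, -0.8]
opening: 0.0556
grasp_force: 30.0
clock: 10.7
tcp_pos: [0.5412, 0.1009, 0.148]
orientation: [0.006, -0.188, 0.982, -0.0]
wrist_force: [0.1, 0.2, -0.3]
opening: 0.0882
grasp_force: 0.0
```

```bash
python3 -m inch '[0,0,-2,0.005,-0.05,0,0, 0,0,-4,0.01,-0.10,0,0, 0,0,-6.3,0.018,-0.16,0,0, 0,0,-6.3,0.0239,-0.2183,0,0, 0,0,-6.3,0.0239,-0.2183,0,0, 0,0,-6.3,0.0239,-0.2183,0,0, 0,0,-6.3,0.0239,-0.2183,-0.05,0, 0,0,-6.3,0.0239,-0.2183,-0.09,0, 0,0,-6.3,0.0239,-0.2183,-0.115,0, 0,0,-6.3,0.0239,-0.2183,-0.13,0, 0,0,-6.3,0.0239,-0.2183,-0.13,0, 0,0,-6.3,0.0239,-0.2183,-0.13,0, 0,0,-6.3,0.0239,-0.2183,-0.13,255, 0,0,-6.3,0.0239,-0.2183,-0.13,255, 0,0,-6.3,0.0239,-0.2183,-0.13,255, 0,0,-6.3,0.0239,-0.2183,-0.13,255, 0,0,-6.3,0.0239,-0.2183,-0.13,255, 0,0,-6.3,0.0239,-0.2183,-0.13,255, 0,0,-6.3,0.0239,-0.2183,-0.13,255]'
```

```text
clock: 13.08
tcp_pos: [0.5606, -0.118, 0.0121]
orientation: [0.0, -0.133, 0.991, 0.0]
wrist_force: [-1.4, 1.4, 6.0]
opening: 0.0559
grasp_force: 29.9
```

Box b's y axis is (-0.264, 0.965), so a 25° tip is the rotation vector (-6.6, 24.1, 0).

```bash
python3 -m inch '[0,0,0,0,0,0.03,255, 0,0,0,0,0,0.07,255, 0,0,0,0,0,0.12,255, 0,0,0,0,0,0.17,255, 0,0,0,0,0,0.19,255, 0,0,0,0,0,0.19,255, -2.2,8,0,0,0,0.19,255, -4.4,16,0,0,0,0.19,255, -6.6,24.1,0,0,0,0.19,255, -6.6,24.1,0,0,0,0.19,255, -6.6,24.1,0,0,0,0.19,255, -6.6,24.1,0,0,0,0.19,255, -6.6,24.1,0,0,0,0.19,255, -4.4,16,0,0,0,0.19,255, -2.2,8,0,0,0,0.19,255, 0,0,0,0,0,0.19,255, 0,0,0,0,0,0.19,255, 0,0,0,0,0,0.19,255, 0,0,0,0,0,0.19,255]'; python3 avg.py 15.3
python3 -m inch '[2.2,-8,0,0,0,0,255, 4.4,-16,0,0,0,0,255, 6.6,-24.1,0,0,0,0,255, 6.6,-24.1,0,0,0,0,255, 6.6,-24.1,0,0,0,0,255, 6.6,-24.1,0,0,0,0,255, 6.6,-24.1,0,0,0,0,255, 4.4,-16,0,0,0,0,255, 2.2,-8,0,0,0,0,255, 0,0,0,0,0,0,255, 0,0,0,0,0,0,255, 0,0,0,0,0,0,255, 0,0,0,0,0,0,255]'; python3 avg.py 15.3
```

```text
clock: 15.45
tcp_pos: [0.5614, -0.118, 0.2019]
orientation: [-0.0, -0.134, 0.991, -0.0]
wrist_force: [-0.0, 0.6, -1.8]
opening: 0.0555
grasp_force: 29.9
M about box y -0.0256 +- 0.0136 F [ 0.37  0.06 -2.7 ] tcp [ 0.5607 -0.1179  0.2014] open 0.0558 t 15.85
clock: 17.48
tcp_pos: [0.5596, -0.1182, 0.2015]
orientation: [0.0, -0.133, 0.991, 0.0]
wrist_force: [-0.4, 0.1, -2.1]
opening: 0.0555
grasp_force: 29.9
M about box y -0.0354 +- 0.0082 F [-0.03 -0.23 -2.63] tcp [ 0.5604 -0.1182  0.2019] open 0.0557 t 17.875
```

Box b is quiet too (change of 0.010). I'll put it back.

```bash
python3 -m inch '[0,0,0,0,0,-0.05,255, 0,0,0,0,0,-0.10,255, 0,0,0,0,0,-0.15,255, 0,0,0,0,0,-0.175,255, 0,0,0,0,0,-0.180,255, 0,0,0,0,0,-0.184,255, 0,0,0,0,0,-0.187,255, 0,0,0,0,0,-0.189,255, 0,0,0,0,0,-0.190,255, 0,0,0,0,0,-0.190,255, 0,0,0,0,0,-0.190,255]'; python3 -m inch '[0,0,0,0,0,0,0, 0,0,0,0,0,0,0, 0,0,0,0,0,0,0, 0,0,0,0,0,0,0, 0,0,0,0,0,0,0, 0,0,0,0,0,0.02,0, 0,0,0,0,0,0.07,0, 0,0,0,0,0,0.13,0, 0,0,0,0,0,0.13,0]'
```

```text
clock: 19.25
tcp_pos: [0.5609, -0.1182, 0.0121]
orientation: [0.0, -0.133, 0.991, -0.0]
wrist_force: [0.3, 0.7, -1.2]
opening: 0.0556
grasp_force: 29.9
clock: 20.38
tcp_pos: [0.5655, -0.1193, 0.1498]
orientation: [0.006, -0.133, 0.991, -0.003]
wrist_force: [0.9, -0.3, 0.2]
opening: 0.088
grasp_force: 0.0
```

```bash
python3 -m inch '[0,0,-10,-0.005,-0.02,0,0, 0,0,-20,-0.01,-0.04,0,0, 0,0,-30,-0.015,-0.06,0,0, 0,0,-40,-0.02,-0.08,0,0, 0,0,-50,-0.025,-0.10,0,0, 0,0,-60,-0.03,-0.12,0,0, 0,0,-70,-0.03,-0.14,0,0, 0,0,-80,-0.035,-0.16,0,0, 0,0,-90,-0.04,-0.18,0,0, 0,0,-100,-0.0444,-0.20,0,0, 0,0,-110,-0.0444,-0.2132,0,0, 0,0,-120,-0.0444,-0.2132,0,0, 0,0,-130,-0.0444,-0.2132,0,0, 0,0,-140,-0.0444,-0.2132,0,0, 0,0,-150,-0.0444,-0.2132,0,0, 0,0,-160,-0.0444,-0.2132,0,0, 0,0,-170.8,-0.0444,-0.2132,0,0, 0,0,-170.8,-0.0444,-0.2132,0,0, 0,0,-170.8,-0.0444,-0.2132,0,0]'; python3 -c "
from h import *
o=bot.get_obs();q=o['orientation'];M=R.from_quat([q[1],q[2],q[3],q[0]]).as_matrix();print(o['tcp_pos'],np.degrees(np.arctan2(M[1,1],M[0,1])),o['joint_positions'])"
```

```text
clock: 22.75
tcp_pos: [0.5159, -0.3311, 0.1416]
orientation: [-0.0, 0.977, 0.214, -0.0]
wrist_force: [-0.0, -0.4, 0.5]
opening: 0.088
grasp_force: 0.0
[ 0.5159031  -0.33113894  0.14161622] -65.3096803403392 [-6.11251189e-01  2.25368098e-01  1.83795273e+00 -2.29130858e-05
  1.07864723e+00  5.28628564e-01]
```

```bash
python3 -m inch '[0,0,0,0,0,-0.05,0, 0,0,0,0,0,-0.09,0, 0,0,0,0,0,-0.115,0, 0,0,0,0,0,-0.13,0, 0,0,0,0,0,-0.13,0, 0,0,0,0,0,-0.13,0, 0,0,0,0,0,-0.13,255, 0,0,0,0,0,-0.13,255, 0,0,0,0,0,-0.13,255, 0,0,0,0,0,-0.13,255, 0,0,0,0,0,-0.13,255, 0,0,0,0,0,-0.13,255, 0,0,0,0,0,-0.13,255]'
```

```text
clock: 24.38
tcp_pos: [0.516, -0.3309, 0.0121]
orientation: [-0.0, 0.977, 0.212, -0.0]
wrist_force: [-0.8, 3.6, 5.2]
opening: 0.0558
grasp_force: 29.9
```

Box c's y axis is (-0.415, 0.910), so a 25° tip is (-10.4, 22.8, 0).

```bash
python3 -m inch '[0,0,0,0,0,0.03,255, 0,0,0,0,0,0.07,255, 0,0,0,0,0,0.12,255, 0,0,0,0,0,0.17,255, 0,0,0,0,0,0.19,255, 0,0,0,0,0,0.19,255, -3.5,7.6,0,0,0,0.19,255, -7,15.2,0,0,0,0.19,255, -10.4,22.8,0,0,0,0.19,255, -10.4,22.8,0,0,0,0.19,255, -10.4,22.8,0,0,0,0.19,255, -10.4,22.8,0,0,0,0.19,255, -10.4,22.8,0,0,0,0.19,255, -7,15.2,0,0,0,0.19,255, -3.5,7.6,0,0,0,0.19,255, 0,0,0,0,0,0.19,255, 0,0,0,0,0,0.19,255, 0,0,0,0,0,0.19,255, 0,0,0,0,0,0.19,255]'; python3 avg.py 24.5
python3 -m inch '[3.5,-7.6,0,0,0,0,255, 7,-15.2,0,0,0,0,255, 10.4,-22.8,0,0,0,0,255, 10.4,-22.8,0,0,0,0,255, 10.4,-22.8,0,0,0,0,255, 10.4,-22.8,0,0,0,0,255, 10.4,-22.8,0,0,0,0,255, 7,-15.2,0,0,0,0,255, 3.5,-7.6,0,0,0,0,255, 0,0,0,0,0,0,255, 0,0,0,0,0,0,255, 0,0,0,0,0,0,255, 0,0,0,0,0,0,255]'; python3 avg.py 24.5
```

```text
clock: 26.75
tcp_pos: [0.5167, -0.3308, 0.2015]
orientation: [-0.0, 0.977, 0.213, -0.001]
wrist_force: [-0.4, 0.5, -5.4]
opening: 0.0557
grasp_force: 29.9
M about box y 0.148 +- 0.0113 F [ 0.05 -0.13 -5.45] tcp [ 0.5163 -0.3311  0.2015] open 0.056 t 27.15
clock: 28.78
tcp_pos: [0.5152, -0.3315, 0.2013]
orientation: [-0.001, 0.977, 0.212, 0.0]
wrist_force: [-0.7, 0.8, -4.9]
opening: 0.056
grasp_force: 29.9
M about box y 0.1302 +- 0.0092 F [-0.22 -0.15 -5.97] tcp [ 0.5159 -0.3315  0.2018] open 0.056 t 29.175
```

No clear change yet for box c either (-0.018), though it is heavier and off-centre. The hold may have been too short, so I'll tip further, hold longer, and watch the moment while tipped.

```bash
cat > ser.py <<'E'
from h import *
import sys
y=np.radians(float(sys.argv[1])); ax=np.array([-np.sin(y),np.cos(y),0]); r=[]
for i in range(int(sys.argv[2])):
    bot.snapshot("top"); o=bot.get_obs(); r.append(o["torque"]@ax)
q=o["orientation"]; z=R.from_quat([q[1],q[2],q[3],q[0]]).as_matrix()[:,2]
print("tilt",np.degrees(np.arccos(-z[2])).round(1),np.round(r,3),"mean",np.mean(r).round(4),"t",o["clock"])
E
python3 -m inch '[-4.1,9.1,0,0,0,0,255, -8.3,18.2,0,0,0,0,255, -12.4,27.3,0,0,0,0,255, -14.5,31.9,0,0,0,0,255]'; python3 ser.py 24.5 16; python3 -m inch '[4.1,-9.1,0,0,0,0,255, 8.3,-18.2,0,0,0,0,255, 12.4,-27.3,0,0,0,0,255, 14.5,-31.9,0,0,0,0,255, 14.5,-31.9,0,0,0,0,255, 14.5,-31.9,0,0,0,0,255]'; python3 ser.py 24.5 12
```

```text
clock: 29.68
tcp_pos: [0.518, -0.3302, 0.2006]
orientation: [0.064, 0.931, 0.203, -0.295]
wrist_force: [-0.0, 0.1, -6.1]
opening: 0.0556
grasp_force: 29.9
tilt 35.0 [-0.747 -0.598 -0.509 -0.559 -0.576 -0.586 -0.565 -0.616 -0.527 -0.6
 -0.592 -0.574 -0.589 -0.608 -0.614 -0.585] mean -0.5901 t 30.475
clock: 31.22
tcp_pos: [0.5158, -0.3311, 0.2014]
orientation: [-0.0, 0.977, 0.212, -0.001]
wrist_force: [-0.0, -0.2, -5.0]
opening: 0.0562
grasp_force: 29.9
tilt 0.0 [0.165 0.151 0.158 0.186 0.167 0.157 0.111 0.151 0.142 0.178 0.189 0.21 ] mean 0.1637 t 31.825
```

```bash
python3 -m inch '[4.1,-9.1,0,0,0,0,255, 8.3,-18.2,0,0,0,0,255, 12.4,-27.3,0,0,0,0,255, 14.5,-31.9,0,0,0,0,255]'; python3 ser.py 24.5 14; python3 -m inch '[-4.1,9.1,0,0,0,0,255, -8.3,18.2,0,0,0,0,255, -12.4,27.3,0,0,0,0,255, -14.5,31.9,0,0,0,0,255, -14.5,31.9,0,0,0,0,255, -14.5,31.9,0,0,0,0,255]'; python3 ser.py 24.5 12
```

```text
clock: 32.33
tcp_pos: [0.5144, -0.332, 0.2011]
orientation: [-0.063, 0.932, 0.202, 0.295]
wrist_force: [0.1, 1.1, -6.2]
opening: 0.0555
grasp_force: 30.0
tilt 35.0 [1.041 0.867 0.856 0.843 0.853 0.87  0.815 0.856 0.78  0.794 0.812 0.878
 0.829 0.835] mean 0.8521 t 33.025
clock: 33.78
tcp_pos: [0.5158, -0.3309, 0.2012]
orientation: [-0.001, 0.977, 0.212, 0.0]
wrist_force: [-0.3, -0.1, -6.0]
opening: 0.0561
grasp_force: 30.0
tilt 0.0 [0.076 0.112 0.09  0.096 0.089 0.117 0.138 0.099 0.135 0.068 0.099 0.102] mean 0.1017 t 34.375
```

```bash
python3 -m inch '[-4.1,9.1,0,0,0,0,255, -8.3,18.2,0,0,0,0,255, -12.4,27.3,0,0,0,0,255, -16.6,36.4,0,0,0,0,255, -18.7,41,0,0,0,0,255, -18.7,41,0,0,0,0,255, -18.7,41,0,0,0,0,255, -18.7,41,0,0,0,0,255, -18.7,41,0,0,0,0,255, -18.7,41,0,0,0,0,255, -18.7,41,0,0,0,0,255, -14.6,32,0,0,0,0,255, -10.5,23,0,0,0,0,255, -6.4,14,0,0,0,0,255, -2.2,5,0,0,0,0,255, 0,0,0,0,0,0,255, 0,0,0,0,0,0,255, 0,0,0,0,0,0,255]'; python3 ser.py 24.5 14
```

```text
clock: 36.62
tcp_pos: [0.5157, -0.3311, 0.2015]
orientation: [-0.0, 0.977, 0.212, -0.001]
wrist_force: [-0.3, 0.0, -5.2]
opening: 0.056
grasp_force: 30.0
tilt 0.0 [0.15  0.182 0.142 0.202 0.131 0.122 0.178 0.224 0.201 0.178 0.151 0.196
 0.183 0.212] mean 0.1751 t 37.325
```

Box c's centre of mass clearly moves with each tip: level moment 0.164, then 0.102, then 0.175 N m (±0.008), with the expected sign. Box c rattles, so I'll carry it to the carrier.

```bash
python3 -m inch '[0,0,-2,0,0.03,0,255, 0,0,-4,0,0.08,0,255, 0,0,-7,0,0.13,0,255, 0,0,-10,0,0.185,0,255, 0,0,-13,0.002,0.24,0,255, 0,0,-16,0.002,0.295,0,255, 0,0,-19,0.003,0.35,0,255, 0,0,-23.1,0.004,0.405,0,255, 0,0,-23.1,0.005,0.46,0,255, 0,0,-23.1,0.006,0.515,0,255, 0,0,-23.1,0.0065,0.57,0,255, 0,0,-23.1,0.0065,0.62,-0.03,255, 0,0,-23.1,0.0065,0.66,-0.07,255, 0,0,-23.1,0.0065,0.674,-0.11,255, 0,0,-23.1,0.0065,0.674,-0.12,255, 0,0,-23.1,0.0065,0.674,-0.12,255, 0,0,-23.1,0.0065,0.674,-0.12,255]'
python3 - <<'E'
from h import *
import pickle
S=bot.snapshot("scene");T=bot.snapshot("top"); pickle.dump((S,T),open("hover.pkl","wb"))
o=bot.get_obs();q=o["orientation"];M=R.from_quat([q[1],q[2],q[3],q[0]]).as_matrix()
print(o["tcp_pos"],np.degrees(np.arctan2(M[1,1],M[0,1])),o["clock"],o["joint_positions"].round(2))
a=cv2.resize(S["pixels"][120:260,400:560],(480,420),interpolation=cv2.INTER_CUBIC)
b=cv2.resize(T["pixels"][210:350,90:197],(320,420),interpolation=cv2.INTER_CUBIC)
cv2.imwrite("pics/hover.png",np.hstack([a,b]))
E
```

```text
clock: 39.45
tcp_pos: [0.5243, 0.3427, 0.0839]
orientation: [-0.001, 1.0, 0.012, 0.002]
wrist_force: [0.0, 0.1, -5.2]
opening: 0.0557
grasp_force: 30.0
[0.52432374 0.34281907 0.08410873] -88.64589616673841 39.55 [ 0.54  0.31  1.85 -0.    0.98  2.09]
```

View pics/hover.png

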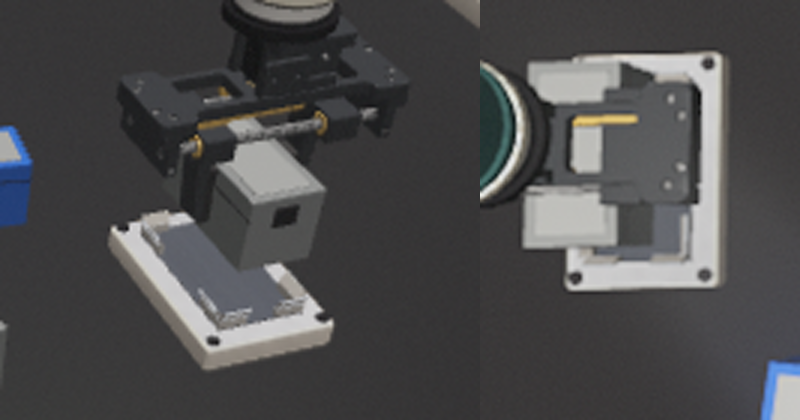

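Hover view: the box looks level over the carrier in the scene crop. In the top view its lid ends show near (122,231) and (122,292). I'll check its position along its length.

Run:
```python
from h import *
import pickle
S,T=pickle.load(open("hover.pkl","rb")); g=cv2.cvtColor(T["pixels"],cv2.COLOR_BGR2GRAY).astype(float)
for u in (112,116,120,124):
    p=g[:,u]; d=np.diff(p)
    def edge(lo,hi,s):
        w=np.clip(s*d[lo:hi],8,None)-8; return (w*(np.arange(lo,hi)+.5)).sum()/w.sum()
    a,b=edge(224,236,1),edge(287,298,-1)
    A,B=onz(T,u,a,.130),onz(T,u,b,.130); print(u,round(a,2),round(b,2),A[:2].round(4),B[:2].round(4),"mid x",((A+B)/2)[:2].round(4),"len",np.linalg.norm(A-B).round(4))
```

```text
112 230.48 292.04 [0.581  0.3612] [0.4689 0.3546] mid x [0.5249 0.3579] len 0.1124
116 230.15 291.9 [0.5816 0.3538] [0.4691 0.3473] mid x [0.5254 0.3506] len 0.1127
120 230.2 289.38 [0.5816 0.3464] [0.4737 0.3403] mid x [0.5276 0.3434] len 0.1081
124 228.48 290.66 [0.5848 0.3392] [0.4714 0.3329] mid x [0.5281 0.3361] len 0.1135
```

```bash
python3 -m inch '[0,0,0,0,0,-0.01,255, 0,0,0,0,0,-0.02,255, 0,0,0,0,0,-0.027,255, 0,0,0,0,0,-0.032,255, 0,0,0,0,0,-0.036,255, 0,0,0,0,0,-0.040,255, 0,0,0,0,0,-0.043,255, 0,0,0,0,0,-0.045,255, 0,0,0,0,0,-0.047,255, 0,0,0,0,0,-0.048,255, 0,0,0,0,0,-0.0485,255, 0,0,0,0,0,-0.0485,255, 0,0,0,0,0,-0.0485,255]'
```

```text
clock: 41.18
tcp_pos: [0.5227, 0.3427, 0.0341]
orientation: [-0.0, 1.0, 0.012, 0.0]
wrist_force: [-4.7, -3.6, 4.8]
opening: 0.0561
grasp_force: 30.0
```

```bash
python3 -m inch '[0,0,0,0,0,0,0, 0,0,0,0,0,0,0, 0,0,0,0,0,0,0, 0,0,0,0,0,0,0, 0,0,0,0,0,0,0, 0,0,0,0,0,0.02,0, 0,0,0,0,0,0.07,0, 0,0,0,0,0,0.13,0, 0,0,0,-0.04,-0.06,0.15,0, 0,0,0,-0.06,-0.12,0.15,0, 0,0,0,-0.06,-0.17,0.15,0, 0,0,0,-0.06,-0.2,0.15,0, 0,0,0,-0.06,-0.2,0.15,0]'
python3 - <<'E'
from h import *
from m import contours
import pickle
S=bot.snapshot("scene");T=bot.snapshot("top"); pickle.dump((S,T),open("end.pkl","wb"))
for nm,seed in(("c",(144,262)),("b",(371,247))):
    c=contours(T,[seed],100)[0]; r=cv2.minAreaRect(c); print(nm,r)
a=cv2.resize(S["pixels"][120:300,300:540],(480,360),interpolation=cv2.INTER_CUBIC)
b=cv2.resize(T["pixels"][205:325,90:196],(318,360),interpolation=cv2.INTER_CUBIC)
cv2.imwrite("pics/end.png",np.hstack([a,b]))
E
```

```text
clock: 42.8
tcp_pos: [0.4629, 0.1412, 0.1848]
orientation: [-0.0, 1.0, 0.011, 0.001]
wrist_force: [0.5, -0.0, -0.8]
opening: 0.0879
grasp_force: 0.0
c ((255.0, 26.0), (0.0, 0.0), 0.0)
b ((371.0471496582031, 246.4150848388672), (57.96615219116211, 29.807241439819336), 74.05460357666016)
```

View pics/end.png

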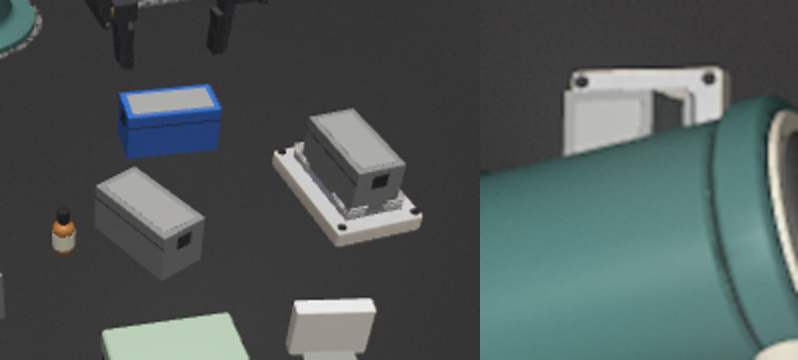

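The end picture shows box c sitting in the carrier (scene about (478,190)), with box a upright at about (375,222). I'll check the heights numerically.

Run:
```python
from h import *
from m import contours
import pickle
S,T=pickle.load(open("end.pkl","rb"))
for nm,seed,z in(("c",(477,187),.08),("a",(375,222),.058)):
    c=contours(S,[seed],115)[0]; q=cv2.approxPolyDP(cv2.convexHull(c),4,True).reshape(-1,2)
    P=np.array([onz(S,*p,z)[:2] for p in q]); E=np.roll(P,-1,0)-P
    print(nm,q.tolist(),P.mean(0).round(4),np.linalg.norm(E,axis=1).round(4),np.degrees(np.arctan2(*E.T[::-1])).round(1))
```

```text
c [[456, 178], [477, 175], [500, 202], [479, 206]] [0.5241 0.3429] [0.0509 0.106  0.0491 0.1087] [  87.4   -0.8  -89.6 -179.9]
a [[350, 212], [368, 204], [400, 229], [381, 238]] [0.5369 0.1006] [0.0493 0.1063 0.0501 0.1057] [ 109.4   19.9  -71.2 -160.5]
```

```bash
python3 -c "
from rig import bot
print(bot.hand_in())"
```

```text
the job is handed in; nothing more can be done
None
```

Box c, the box furthest to the robot's right, is seated square in the carrier, and the job was handed in at about 43 s with no verdict shown; a and b are back upright where they stood. I judged c by its level moment shifting 0.06 to 0.07 N m between 35° and 45° tips; a and b got only 25° tips held 0.5 s, which barely moved even c, so they are ruled out mainly because only one box holds a ball.

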